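# Park the spring pin and push the carton home

## Task

The sliding stop of the packing jig is locked by its spring pin. Pull the pin up by its T-grip and turn it anticlockwise until it drops into its rest notch and stays up by itself when you let go; only then slide the stop by its handle so that it pushes the carton home against the end plate, leaving the carton snug and square between stop and end plate, the pin still up. Leave the can, the tape roll and the tea box where they are.

Things in the scene. Friction and masses are not known exactly. Their poses are not given: they have to be found in the camera images.
- jig: Fixed packing jig: a low plywood bed 150 mm wide (its x), from y = -165 to +235 mm, top 20 mm above the table, with an aluminium strip with cross slots down the middle. A dark steel end plate 85 mm high stands across its -y end, inner face at y = -165 mm. Origin on the table, on the bed's centre line; z up. 'Jig x, y' below are along these axes.
- stop (a joint): Slide of the aluminium stop along the jig's -y, in m: 0 at the start (locked there by the pin), grows as it goes towards the end plate, limit 0.13. Distance from the stop's pushing face to the end plate is 260 mm minus this travel, so it reads 0.120 when the carton is snug. With the pin out it slides with about 2.5 N of friction plus the carton's, and stays where it is left.
- stop_handle (a point): Grip point of the stop's upright round black handle, 24 mm in diameter, from 33 to 128 mm above the table; this point lies on its axis 110 mm above the table. It stands on the jig's -x side: at the start at jig x = -100, y = 128 mm; it moves with the stop. Axes parallel to the jig's.
- stop_face (a point): Middle of the stop's upright pushing face (looks to the jig's -y): a plate 120 mm wide, 12 mm thick, its top 85 mm above the table; this point is 53 mm above the table. At the start at jig y = 95 mm.
- tee_grip (a point): Centre of the pin's T-grip: a flat black bar 46 mm long (this point's y axis), 10 mm thick (its x axis), 32 mm high; 106 mm above the table when the pin is down. At the start at jig x = 0, y = 167 mm; rides with the stop.
- pin (a joint): Lift of the spring pin in m: 0 down (locks the stop), limit 0.024. The spring pulls it down with about 6 N at the bottom and 13 N at the top. It must be lifted at least 0.017 (better 0.020) before it can turn; resting in the notch it reads about 0.013, and the pin is clear of the strip's slots.
- tee (a joint): Turn of the T-grip in rad, anticlockwise seen from above: 0 at the start with the bar along the jig's y; the rest notch is at 1.26 (72 degrees) and 4 mm deep, and catches the cross bar within about 0.1 rad; hard stop at 1.36. Turns freely once lifted; it cannot turn clockwise.
- carton: Closed cardboard carton, 110 mm (its x) by 140 mm (its y) by 90 mm high, about 0.5 kg, origin at the centre of its underside. It stands loose on the jig's bed between the stop and the end plate, a little askew; snug, its centre is at jig y = -95 mm.
- can: Bystander: drink can, 66 mm diameter, 115 mm high, origin at its underside, loose on the table.
- tape: Bystander: roll of packing tape lying flat, 100 mm diameter, 48 mm high, origin at its underside.
- teabox: Bystander: small tea box 70 by 130 by 55 mm, origin at its underside.
- collar (a point): Centre of the round steel collar's top, 44 mm wide, 66 to 72 mm above the table, in which the upright pin runs; below the T-grip only a 9 mm shaft is above it. A cross bar on the shaft, 40 mm long, 6 mm thick and parallel to the grip, lies in the collar's deep slot when the pin is down. Moves with the stop.
Things that resemble listed ones, but are neither listed nor needed, are in the scene too. Of the things that look like the carton, the middle-sized one is meant.

How it is judged (in metres and radians):
On the way:
1. the pin rests in its notch by itself, let go, while the stop is still where it was (value of joint pin between 0.01 and 0.0155 m and value of joint tee above 1 rad and value of joint stop below 0.015 m and contact force between the fingers and pin below 0.1 N), for 0.2 s.
At the end, for the whole second after the job is handed in: Pin at rest in its notch (lift 10 to 15.5 mm, turned over 1.0 rad); stop moved over 115 mm (5 mm of play at most); carton upright and at rest on the bed against the end plate, its centre within 5 mm of snug and 30 mm of the centre line, square within 0.06 rad (value of joint pin between 0.01 and 0.0155 m and value of joint tee above 1 rad and value of joint stop above 0.115 m and y of carton in the frame of jig between -0.1 and -0.09 m and x of carton in the frame of jig between -0.03 and 0.03 m and z of carton in the frame of jig below 0.025 m and angle between the x axis of carton and the x axis of jig, either way round below 0.06 rad and angle between carton's own z axis and vertical below 0.05 rad and linear speed of carton below 0.01 m/s and velocity of joint stop below 0.01 m/s); the robot touches nothing.
It fails at once if the can, the tape roll or the tea box is moved more than 30 mm (distance of any of can, tape, teabox from where it was at the start of the episode above 0.03 m).
It also fails if it takes over 58 s, if anything falls off the work surface, if the arm or the gripper's body presses on something with over 40 N, if the wrist force passes 120 N, or if a joint passes its speed limit or range.

## Robot

A 6-joint arm with a two-finger parallel gripper is mounted at the origin on the work surface. World frame = base frame: x ahead of the robot, y to its left, z up, the work surface at z = 0. Lengths are in mm, angles in rad, forces in N, time in s.
With the tool pointing down it reaches from about 375 to 900 mm from the base axis. Payload 3.1 kg.
Tool frame: the origin (TCP) lies midway between the tips of the shut fingers; the grasp point (between the pads) lies 19 mm behind it; z points along the fingers, y is the line along which they close (so a half turn about z gives the same grasp; the last joint's range is limited). The gripper opens to 85 mm and grips with 20 to 120 N. Pads are 22 mm wide; open, the fingers measure 114 mm over their backs; the gripper's body (76 mm by 85 mm) begins 54 mm behind the grasp point. The pads swing forward as they close: fully open they stand 13 mm farther back than shut.
Start: joints at [-1.401, 0.527, 1.433, -0, 1.181, -0.178], TCP at [213.041, -587.546, 231.31] pointing down, gripper open.
Joint ranges: [-3.08, 3.08], [-0.75, 2.2], [0.22, 2.44], [-1.43, 4.57], [0, 2.65], [-2.85, 2.85]. Speed limits (rad/s): [2.79, 2.79, 3.14, 3.14, 3.14, 3.14].

## Interface

Orientations are given as [roll, pitch, yaw] about the fixed x, y, z axes, in that order (R = Rz(yaw) Ry(pitch) Rx(roll)).
In Python, from cell import * gives the robot as it stands. The module is installed in compiled form; this text tells all that it offers.
- The arm moves only by the tool arm_command, never from a script. Its arguments are lists of equal length, an entry for each row: "dr": the turn, a rotation vector about the tool's x, y, z in units of 6 degrees (1.0 is 6 degrees), a list of three; "delta_pos": the shift along the tool's x, y, z in units of 40 mm (1.0 is 40 mm), a list of three; "fingers": the closure, from 0 (fully open) to 1 (shut). In form: {"dr": [[wx, wy, wz], ...], "delta_pos": [[x, y, z], ...], "fingers": [fingers, ...]}. A call has 1 to 5 rows; each row is the pose to reach, as a shift and turn from the pose commanded when the call began, along the tool's axes at that moment; what a row does not reach only later rows make up. A row lasts 1/8 s, in which the tool goes at most 62.5 mm and 10.7 degrees, less where a joint would pass 70% of its speed; a pose out of reach is approached as far as the arm can. A call with a gripper value outside its range is refused whole. The fingers move at their own pace and stop on an object; the grip force is fixed at half the most. Time passes only in rows, so rows that repeat a pose let the fingers close. It gives the time, the measured TCP pose, the force, the opening and the grip force at its end, in the units of the state.
- observe(): the state, without advancing time (a new reading comes with each control period).
- grab_frame(name): name is "scene" or "top" or "wrist"; returns the picture (400x640x3 uint8, red, green, blue); there is no depth.
- camera_model(name): a dict with "fx", "fy", "cx", "cy" (pixels), "dist_coeffs" ([k1, k2, p1, p2, k3] as OpenCV has them; the pictures are not rectified), "R" (3x3) and "t" (3): a world point X has camera coordinates R X + t; the wrist camera has in their place "tool_from_camera" (4x4, takes a point from camera to tool coordinates, whose origin is the TCP and whose axes are the flange's). Camera axes: x right, y down, z forward; pixel columns grow to the right and rows downward; lengths in mm; the calibration is good to about 2 mm. A picture is of the moment at which its call begins: read the wrist's pose just before it. camera_model takes no time and is no camera call.
- close_job(): hands the job in; it is judged then, once.
The state is a dict: "time_s": time; "joint_positions": joint angles; "dq": joint speeds; "joint_torque": joint torques, N m; "tcp_pos": TCP position; "orientation": TCP orientation; "force": force on the tool from outside, world axes, zero at the start; "torque": the same for the moment, N m; "grip_width": opening from 0.0 (shut) to 1.0 (fully open); "grasp_force": force on a finger pad.
Only numpy, scipy, OpenCV 4.12 (cv2) and the standard library are available. Lean on these libraries where they do the work, as an engineer would, in place of code of your own. Each camera call takes 0.05 s, during which the arm holds its last target. There are 200 camera calls.

## Working session

There is one attempt and no reset: what is moved stays moved. The work goes in short steps, Python scripts to look and compute and a tool call to move; the robot and the scene stay as the last step left them, time stands still between calls to the robot, and variables do not carry over. Pictures are saved under pics/ and viewed, at most 10 in all, crops included, and the job is handed in when it is done.

Besides the shell and the picture viewer there is one more tool, called after ">>>" as name(argument=value, ...) on one line, values as JSON. arm_command: Moves the arm, as the interface text tells. Its arguments: {"type":"object","properties":{"dr":{"type":"array"},"delta_pos":{"type":"array"},"fingers":{"type":"array"}},"required":["dr","delta_pos","fingers"]}

```bash
mkdir -p pics; python3 - <<'E'
from cell import *
import cv2
print(observe())
for n in("scene","top"):
    cv2.imwrite(f"pics/{n}0.png",grab_frame(n)[:,:,::-1]); print(n,camera_model(n))
print(camera_model("wrist"))
E
```

```text
{'time_s': 0.0, 'joint_positions': array([-1.40147445e+00,  5.28477100e-01,  1.43389197e+00,  2.41762882e-05,
        1.18142594e+00, -1.78522794e-01]), 'dq': array([ 5.73686781e-04,  1.69551137e-04,  4.06114516e-04, -3.00650522e-04,
        9.47408822e-05,  1.47046352e-03]), 'joint_torque': array([-4.35684451e-04, -4.42354596e+01, -1.78028387e+01, -4.13826565e-04,
        8.50067911e-03, -1.59065214e-07]), 'tcp_pos': array([ 212.94302037, -586.84241058,  230.33020494]), 'orientation': array([-3.13942927e+00, -4.13076616e-04,  3.47835027e-01]), 'force': array([0.47539094, 0.24951542, 0.49011698]), 'torque': array([ 0.0524629, -0.0068073, -0.0029034]), 'grasp_force': 0.0, 'grip_width': 1.0058068616355251}
scene {'fx': 426.33357575129963, 'fy': 426.33357575129963, 'cx': 319.5246508467202, 'cy': 194.64799315314576, 'dist_coeffs': array([0.03029186, 0.        , 0.        , 0.        , 0.        ]), 'R': array([[-0.05573969,  0.99811874, -0.0255358 ],
       [ 0.51331533,  0.00671051, -0.85817384],
       [-0.85638803, -0.06094226, -0.51272369]]), 't': array([  65.92587066, -177.61832216,
[... 307 characters left out ...]
2.46565595e-03, -1.81970098e-01],
       [ 1.81986465e-01, -1.52459486e-02, -9.83182835e-01]]), 't': array([ -44.50312678,  567.84182627, 1525.12659778])}
{'fx': 339.54941252694346, 'fy': 339.54941252694346, 'cx': 314.00615289914145, 'cy': 200.10019232476128, 'dist_coeffs': array([0.0005634, 0.       , 0.       , 0.       , 0.       ]), 'tool_from_camera': array([[ 1.02176300e-04, -9.49185434e-01, -3.14717336e-01,
         7.94718967e+01],
       [ 9.99999756e-01,  3.14589839e-04, -6.24140443e-04,
        -1.21082148e+00],
       [ 6.91431893e-04, -3.14717195e-01,  9.49185234e-01,
        -1.42213058e+02],
       [ 0.00000000e+00,  0.00000000e+00,  0.00000000e+00,
         1.00000000e+00]])}
```

View pics/scene0.png

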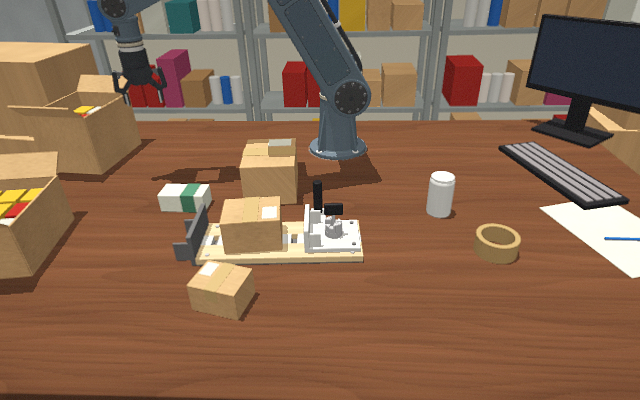

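View pics/top0.png

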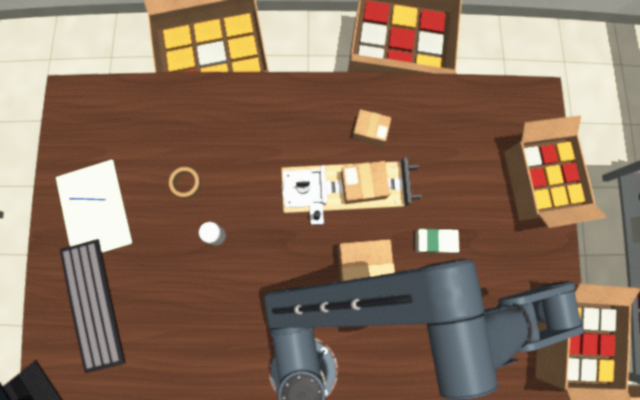

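The scene shows the jig in mid-table: end plate at scene (193,235), stop and T-grip at (333,210), handle at (318,195). Three things look like the carton: a large box at scene (270,172) / top (367,257), a small box at scene (222,288) / top (372,126), and the middle-sized one on the jig bed at scene (252,222) / top (366,182). I choose the one on the jig. There is only one handle and one T-grip. I'll check with a close crop.

```bash
cat > h.py <<'E'
from cell import *
import numpy as np, cv2
from scipy.spatial.transform import Rotation as Ro
def cam(n,pose=None):
    m=camera_model(n); K=np.array([[m['fx'],0,m['cx']],[0,m['fy'],m['cy']],[0,0,1]])
    if n!='wrist': return K,m['dist_coeffs'],m['R'],np.array(m['t'])
    T=np.eye(4); T[:3,:3]=Ro.from_euler('xyz',pose['orientation']).as_matrix(); T[:3,3]=pose['tcp_pos']
    C=np.linalg.inv(T@m['tool_from_camera']); return K,m['dist_coeffs'],C[:3,:3],C[:3,3]
def back(n,px,z,pose=None):
    K,d,R,t=cam(n,pose); u=cv2.undistortPoints(np.array([[px]],float),K,d)[0,0]
    r=R.T@np.array([u[0],u[1],1]); o=-R.T@t; return o+r*(z-o[2])/r[2]
def proj(n,X,pose=None):
    K,d,R,t=cam(n,pose); return cv2.projectPoints(np.array([X],float),cv2.Rodrigues(R)[0],t,K,d)[0][0,0]
E
python3 - <<'E'
import cv2
i=cv2.imread("pics/top0.png")[150:230,275:425]
cv2.imwrite("pics/c.png",cv2.resize(i,None,fx=5,fy=5,interpolation=cv2.INTER_CUBIC))
E
```

```text
(no output)
```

View pics/c.png

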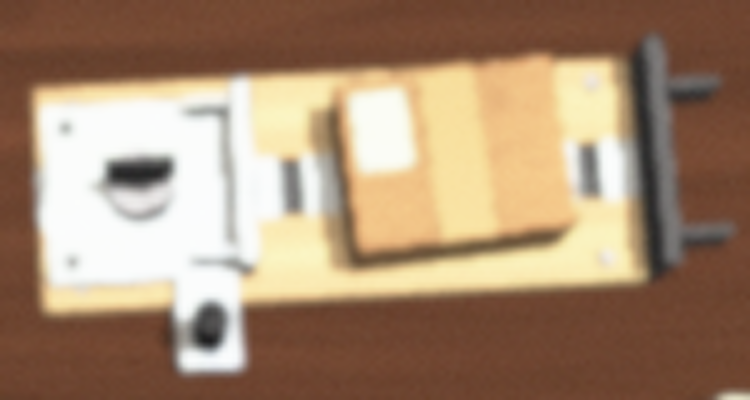

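The crop shows the carton askew on the bed (crop 345–575, 60–260), stop plate at (242,170), T-grip at (140,167) and handle at (208,325). Bed corners are at (32,90), (43,313) and (648,282).

```bash
python3 - <<'E'
from h import *
P=lambda x,y,z:back("top",(275+x/5-.4,150+y/5-.4),z)
a,b,c=P(32,90,20),P(43,313,20),P(648,282,20)
print(a,b,c,np.linalg.norm(a-b),np.linalg.norm(b-c))
X=a-b; Y=b-c; print("yaw x",np.arctan2(X[1],X[0]),"yaw y",np.arctan2(-Y[0],Y[1]))
yaw=np.arctan2(-Y[0],Y[1])
T=P(140,160,122);H=P(212,316,128);print("tee",T,"handle",H,np.linalg.norm((T-H)[:2]),"exp 107.3", "dir", np.arctan2((T-H)[1],(T-H)[0])-np.arctan2(39,100))
R=lambda a:np.array([[np.cos(a),-np.sin(a)],[np.sin(a),np.cos(a)]])
m=(a+b)[:2]/2
for w in (yaw,np.arctan2(X[1],X[0])):
  o=m-R(w)@[0,235]; print("org",o,"tee",o+R(w)@[0,167],"handle",o+R(w)@[-100,128])
E
```

```text
[659.93206673  76.22319099  20.        ] [508.95443992  66.96652106  20.        ] [ 530.33031985 -334.72879338   20.        ] 151.26113094910846 402.26366215232736
yaw x 0.06123488155607455 yaw y 0.053164018481392454
tee [590.80713902   2.01854597 122.        ] handle [491.76065399 -42.79472471 128.        ] 108.71262771880885 exp 107.3 dir 0.05303079495518104
org [ 596.93091318 -163.07311868] tee [588.05670383   3.69093143] handle [490.27041134 -40.56786431]
org [ 598.82445899 -162.96469062] tee [588.60462347   3.72230636] handle [491.17871861 -41.32425912]
```

>>> arm_command(dr=[[0,0,0],[0,0,0],[0,0,0],[0,0,0],[0,0,0]], delta_pos=[[1,-0.77,-0.35],[2,-1.54,-0.7],[3,-2.31,-1.05],[4,-3.08,-1.4],[5,-3.85,-1.75]], fingers=[0,0,0,0,0])

```text
time_s: 0.72
tcp_pos: [349.1, -372.9, 301.4]
orientation: [-3.141, -0.0, 0.347]
force: [-0.5, -0.8, -0.1]
grip_width: 0.999
grasp_force: 0.0
```

```bash
python3 - <<'E'
from h import *
for px in [(341,241),(393,241),(396,277)]: print(back("top",px,130))
print("scene box", back("scene",(243,203),0),back("scene",(296,203),0))
p=back("scene",(243,203),0)
for z in (90,110,130,150): print(z,proj("scene",[p[0],p[1],z]))
E
```

```text
[ 404.94084207 -115.75578437  130.        ]
[ 404.69819356 -274.97078018  130.        ]
[ 295.64363363 -281.51992288  130.        ]
scene box [ 397.96004039 -271.81882238    0.        ] [ 395.64335022 -113.68211877    0.        ]
90 [239.29918052 176.35990558]
110 [238.43558608 170.16263576]
130 [237.55605106 163.8583988 ]
150 [236.6600965  157.44414078]
```

>>> arm_command(dr=[[0,0,0],[0,0,0],[0,0,0],[0,0,0],[0,0,0]], delta_pos=[[1,-0.77,0],[2,-1.54,0],[3,-2.31,0],[4,-3.08,0],[5,-3.85,0]], fingers=[0,0,0,0,0])

```text
time_s: 1.35
tcp_pos: [484.6, -160.0, 301.1]
orientation: [-3.141, 0.0, 0.348]
force: [0.3, -0.2, 1.2]
grip_width: 0.994
grasp_force: 0.0
```

>>> arm_command(dr=[[0,0,0],[0,0,0],[0,0,0],[0,0,0]], delta_pos=[[0.97,-0.74,0],[1.94,-1.48,0],[2.9,-2.22,0],[3.87,-2.96,0]], fingers=[0,0,0,0])

```text
time_s: 1.85
tcp_pos: [589.7, 3.9, 300.9]
orientation: [-3.141, 0.001, 0.348]
force: [0.7, -0.0, 0.0]
grip_width: 1.001
grasp_force: 0.0
```

>>> arm_command(dr=[[0,0,-1.75],[0,0,-3.5],[0,0,-5.25],[0,0,-7],[0,0,-8.75]], delta_pos=[[0,0,0],[0,0,0],[0,0,0],[0,0,0],[0,0,0]], fingers=[0,0,0,0,0])

```text
time_s: 2.48
tcp_pos: [588.9, 2.6, 300.7]
orientation: [-3.14, 0.0, 1.27]
force: [0.7, 0.1, 0.1]
grip_width: 1.0
grasp_force: 0.0
```

>>> arm_command(dr=[[0,0,-1.15],[0,0,-2.3],[0,0,-3.45],[0,0,-3.45]], delta_pos=[[0,0,0.5],[0,0,1],[0,0,1.5],[0,0,1.5]], fingers=[0,0,0,0])

```text
time_s: 2.98
tcp_pos: [587.7, 2.7, 239.3]
orientation: [-3.137, -0.001, 1.624]
force: [-0.7, -0.3, 1.4]
grip_width: 1.002
grasp_force: 0.0
```

```bash
python3 - <<'E'
from h import *
s=observe(); i=grab_frame("wrist"); cv2.imwrite("pics/w1.png",i[:,:,::-1]); print(s['time_s'],s['tcp_pos'],s['orientation'],s['joint_positions'])
print(proj("wrist",[589,3.5,122],s),proj("wrist",[491,-41,128],s))
np.save("w1.npy",np.r_[s['tcp_pos'],s['orientation']])
E
```

```text
2.975 [587.72170455   2.67659089 239.29778495] [-3.13655590e+00 -1.23190642e-03  1.62394078e+00] [-1.85453367e-01  4.70042781e-01  1.51605026e+00  7.20528957e-06
  1.16068482e+00 -2.38603811e-01]
[318.55255432 194.36539627] [196.35783822 241.94310039]
```

View pics/w1.png

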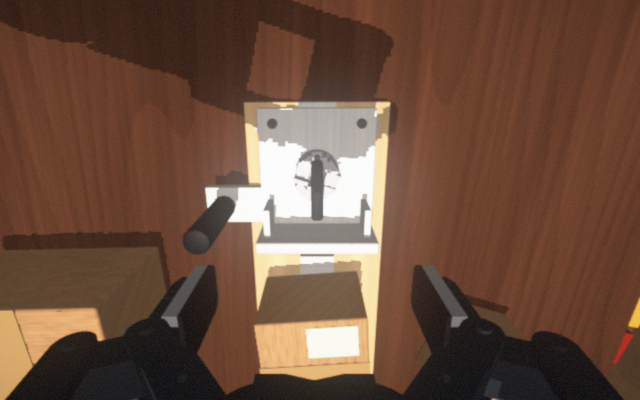

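The wrist view confirms it. The T-grip bar is upright in the image at (317,160–220), top centre about (317,191), and the handle top is at (197,241); both are within 1–2 px of prediction. The TCP is over the T-grip, so I descend and grip.

>>> arm_command(dr=[[0,0,0],[0,0,0],[0,0,0],[0,0,0],[0,0,0]], delta_pos=[[0.02,0,0.95],[0.02,0,1.9],[0.02,0,2.85],[0.02,0,3.75],[0.02,0,3.75]], fingers=[0,0,0,0,0])

```text
time_s: 3.65
tcp_pos: [587.9, 3.4, 89.7]
orientation: [-3.137, -0.001, 1.624]
force: [-0.3, -0.2, 0.1]
grip_width: 1.0
grasp_force: 0.0
```

>>> arm_command(dr=[[0,0,0],[0,0,0],[0,0,0],[0,0,0],[0,0,0]], delta_pos=[[0,0,0],[0,0,0],[0,0,0],[0,0,0],[0,0,0]], fingers=[1,1,1,1,1])

```text
time_s: 4.28
tcp_pos: [589.2, 3.2, 92.1]
orientation: [3.141, 0.0, 1.625]
force: [-1.4, 0.1, 6.0]
grip_width: 0.106
grasp_force: 59.3
```

>>> arm_command(dr=[[0,0,0],[0,0,0],[0,0,0],[0,0,0],[0,0,0]], delta_pos=[[0,0,0],[0,0,0],[0,0,0],[0,0,0],[0,0,0]], fingers=[1,1,1,1,1])

```text
time_s: 4.9
tcp_pos: [589.2, 3.2, 92.1]
orientation: [3.141, 0.0, 1.625]
force: [-0.6, -1.1, 6.3]
grip_width: 0.105
grasp_force: 59.3
```

>>> arm_command(dr=[[0,0,0],[0,0,0],[0,0,0],[0,0,0],[0,0,0]], delta_pos=[[0,0,-0.2],[0,0,-0.4],[0,0,-0.6],[0,0,-0.6],[0,0,-0.6]], fingers=[1,1,1,1,1])

```text
time_s: 5.52
tcp_pos: [588.9, 3.2, 114.7]
orientation: [-3.141, -0.0, 1.625]
force: [1.5, 0.1, -13.5]
grip_width: 0.105
grasp_force: 58.3
```

>>> arm_command(dr=[[0,0,-1.5],[0,0,-3],[0,0,-4.5],[0,0,-6],[0,0,-7.5]], delta_pos=[[0,0,0],[0,0,0],[0,0,0],[0,0,0],[0,0,0]], fingers=[1,1,1,1,1])

```text
time_s: 6.15
tcp_pos: [588.3, 3.0, 114.5]
orientation: [-3.14, -0.002, 2.416]
force: [1.8, -1.3, -13.9]
grip_width: 0.11
grasp_force: 58.4
```

>>> arm_command(dr=[[0,0,-1.5],[0,0,-3],[0,0,-4.6],[0,0,-4.6],[0,0,-4.6]], delta_pos=[[0,0,0],[0,0,0],[0,0,0],[0,0,0],[0,0,0]], fingers=[1,1,1,1,1])

```text
time_s: 6.78
tcp_pos: [588.2, 2.8, 114.8]
orientation: [-3.14, -0.002, 2.89]
force: [-0.2, -4.1, -14.6]
grip_width: 0.103
grasp_force: 58.4
```

```bash
python3 - <<'E'
from h import *
s=observe(); print(s['tcp_pos'],s['orientation'],s['force'],s['torque'],s['joint_positions'])
E
```

```text
[588.22220071   2.78421316 114.75718342] [-3.14040206e+00 -2.34947147e-03  2.89048024e+00] [ -0.20896488  -4.14979909 -14.58384357] [-0.78312101 -0.04977762 -0.05787937] [-1.84577185e-01  6.33391085e-01  1.62460355e+00 -1.33204336e-03
  8.86021888e-01 -1.50341873e+00]
```

>>> arm_command(dr=[[0,0,0],[0,0,0],[0,0,0],[0,0,0]], delta_pos=[[0,0,0.1],[0,0,0.2],[0,0,0.28],[0,0,0.28]], fingers=[1,1,1,1])

```text
time_s: 7.28
tcp_pos: [588.5, 2.9, 105.1]
orientation: [-3.141, -0.001, 2.892]
force: [-4.2, -3.8, -4.2]
grip_width: 0.105
grasp_force: 60.1
```

>>> arm_command(dr=[[0,0,0],[0,0,0],[0,0,0]], delta_pos=[[0,0,0.05],[0,0,0.08],[0,0,0.08]], fingers=[1,1,1])

```text
time_s: 7.65
tcp_pos: [588.6, 2.9, 104.8]
orientation: [-3.14, -0.0, 2.893]
force: [-8.1, -4.0, 11.7]
grip_width: 0.109
grasp_force: 62.7
```

>>> arm_command(dr=[[0,0,0],[0,0,0],[0,0,0],[0,0,0],[0,0,0]], delta_pos=[[0,0,-0.08],[0,0,-0.08],[0,0,-0.08],[0,0,-0.08],[0,0,-0.08]], fingers=[0.3,0.3,0.3,0.3,0.3])

```text
time_s: 8.28
tcp_pos: [589.2, 3.3, 103.8]
orientation: [3.141, -0.0, 2.892]
force: [-0.3, -0.7, -0.4]
grip_width: 0.695
grasp_force: 0.0
```

>>> arm_command(dr=[[0,0,0],[0,0,0],[0,0,0],[0,0,0],[0,0,0]], delta_pos=[[0,0,-0.7],[0,0,-1.4],[0,0,-2.1],[0,0,-2.8],[0,0,-3.5]], fingers=[0,0,0,0,0])

```text
time_s: 8.9
tcp_pos: [589.1, 3.3, 244.8]
orientation: [3.141, -0.001, 2.892]
force: [0.9, 0.5, -0.8]
grip_width: 1.003
grasp_force: 0.0
```

```bash
python3 - <<'E'
from h import *
s=observe(); i=grab_frame("wrist"); cv2.imwrite("pics/w2.png",i[:,:,::-1]); print(s['time_s'],s['tcp_pos'],s['orientation'],s['force'])
for z in (119,135,139): print(z,proj("wrist",[588,3.4,z],s))
print(proj("wrist",[491,-41,128],s))
np.save("w2.npy",np.r_[s['tcp_pos'],s['orientation']])
E
```

```text
8.9 [589.05731144   3.27357452 244.75379247] [ 3.14147463e+00 -5.33694563e-04  2.89239076e+00] [ 0.93992047  0.46060981 -0.75469699]
119 [313.36100448 192.03873797]
135 [313.33418197 198.00190749]
139 [313.3269884  199.60116936]
[220.65451359  85.67976913]
```

View pics/w2.png

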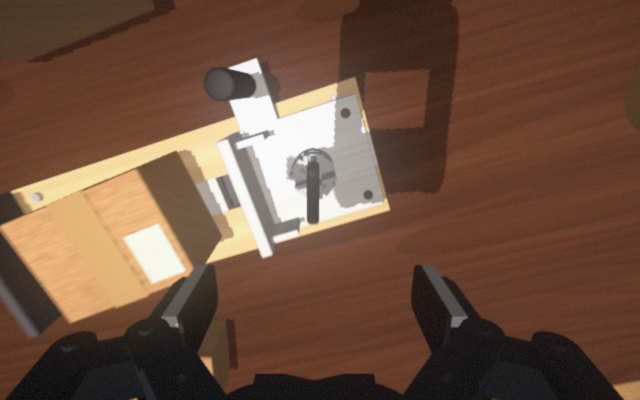

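The T-grip stayed turned after release: the bar is at (313,160–222), in line with the tool, and the collar is at (313,170). The handle top at (219,85) matches prediction (221,86). The stop hasn't moved, so I now turn and go over the handle.

>>> arm_command(dr=[[0,0,1.75],[0,0,3.5],[0,0,5.25],[0,0,7],[0,0,8.75]], delta_pos=[[0,0,0],[0,0,0],[0,0,0],[0,0,0],[0,0,0]], fingers=[0,0,0,0,0])

```text
time_s: 9.57
tcp_pos: [589.0, 3.3, 243.4]
orientation: [-3.141, -0.001, 1.97]
force: [0.2, -0.7, 0.5]
grip_width: 1.002
grasp_force: 0.0
```

>>> arm_command(dr=[[0,0,1.75],[0,0,3.5],[0,0,5.25],[0,0,7],[0,0,8.75]], delta_pos=[[0,0,0],[0,0,0],[0,0,0],[0,0,0],[0,0,0]], fingers=[0,0,0,0,0])

```text
time_s: 10.2
tcp_pos: [589.0, 3.3, 243.4]
orientation: [-3.141, 0.0, 1.054]
force: [-0.6, -0.1, 0.0]
grip_width: 1.0
grasp_force: 0.0
```

>>> arm_command(dr=[[0,0,1.75],[0,0,3.5],[0,0,5.25],[0,0,7],[0,0,8.75]], delta_pos=[[0,0,0],[0,0,0],[0,0,0],[0,0,0],[0,0,0]], fingers=[0,0,0,0,0])

```text
time_s: 10.82
tcp_pos: [589.0, 3.3, 243.4]
orientation: [-3.141, 0.001, 0.137]
force: [-0.1, 0.1, -0.4]
grip_width: 1.001
grasp_force: 0.0
```

>>> arm_command(dr=[[0,0,0.85],[0,0,0.85]], delta_pos=[[0,0,0],[0,0,0]], fingers=[0,0])

```text
time_s: 11.08
tcp_pos: [589.0, 3.3, 243.5]
orientation: [-3.141, 0.001, 0.056]
force: [0.7, 1.4, -0.3]
grip_width: 0.994
grasp_force: 0.0
```

>>> arm_command(dr=[[0,0,0],[0,0,0],[0,0,0],[0,0,0]], delta_pos=[[-0.85,0.32,0.4],[-1.7,0.65,0.8],[-2.51,0.97,1.2],[-2.51,0.97,1.2]], fingers=[0,0,0,0])

```text
time_s: 11.58
tcp_pos: [487.6, -40.9, 194.7]
orientation: [-3.14, 0.006, 0.054]
force: [0.6, -0.7, 1.0]
grip_width: 0.998
grasp_force: 0.0
```

>>> arm_command(dr=[[0,0,0],[0,0,0],[0,0,0],[0,0,0]], delta_pos=[[0.05,0,0.9],[0.05,0,1.8],[0.05,0,2.6],[0.05,0,2.6]], fingers=[0,0,0,0])

```text
time_s: 12.08
tcp_pos: [492.9, -40.5, 90.5]
orientation: [-3.14, 0.003, 0.056]
force: [-0.8, -0.5, 0.1]
grip_width: 1.003
grasp_force: 0.0
```

>>> arm_command(dr=[[0,0,0],[0,0,0],[0,0,0],[0,0,0],[0,0,0]], delta_pos=[[0,0,0],[0,0,0],[0,0,0],[0,0,0],[0,0,0]], fingers=[1,1,1,1,1])

```text
time_s: 12.7
tcp_pos: [493.9, -42.4, 93.4]
orientation: [3.139, -0.002, 0.055]
force: [-2.8, -5.0, 5.1]
grip_width: 0.262
grasp_force: 58.4
```

>>> arm_command(dr=[[0,0,0],[0,0,0]], delta_pos=[[0,0,0],[0,0,0]], fingers=[1,1])

```text
time_s: 12.95
tcp_pos: [493.9, -42.3, 93.4]
orientation: [3.139, -0.002, 0.055]
force: [-1.2, -4.4, 6.6]
grip_width: 0.26
grasp_force: 58.4
```

>>> arm_command(dr=[[0,0,0],[0,0,0],[0,0,0],[0,0,0],[0,0,0]], delta_pos=[[0,0.15,0],[0,0.35,0],[0,0.55,0],[0,0.75,0],[0,0.95,0]], fingers=[1,1,1,1,1])

```text
time_s: 13.58
tcp_pos: [495.9, -78.7, 93.4]
orientation: [3.142, -0.002, 0.054]
force: [-0.6, 3.3, 6.7]
grip_width: 0.267
grasp_force: 58.7
```

>>> arm_command(dr=[[0,0,0],[0,0,0],[0,0,0],[0,0,0],[0,0,0]], delta_pos=[[0,0.2,0],[0,0.4,0],[0,0.6,0],[0,0.8,0],[0,1,0]], fingers=[1,1,1,1,1])

```text
time_s: 14.2
tcp_pos: [498.1, -118.2, 93.4]
orientation: [-3.141, -0.002, 0.054]
force: [1.4, 5.1, 5.5]
grip_width: 0.264
grasp_force: 58.8
```

>>> arm_command(dr=[[0,0,0],[0,0,0],[0,0,0],[0,0,0],[0,0,0]], delta_pos=[[0,0.18,0],[0,0.36,0],[0,0.54,0],[0,0.72,0],[0,0.9,0]], fingers=[1,1,1,1,1])

```text
time_s: 14.82
tcp_pos: [500.2, -154.1, 93.4]
orientation: [-3.141, -0.002, 0.054]
force: [0.8, 4.8, 5.9]
grip_width: 0.267
grasp_force: 58.8
```

>>> arm_command(dr=[[0,0,0],[0,0,0],[0,0,0]], delta_pos=[[0,0.05,0],[0,0.1,0],[0,0.1,0]], fingers=[1,1,1])

```text
time_s: 15.2
tcp_pos: [500.4, -158.3, 93.4]
orientation: [-3.142, -0.002, 0.054]
force: [0.6, 3.8, 6.1]
grip_width: 0.262
grasp_force: 58.7
```

>>> arm_command(dr=[[0,0,0],[0,0,0],[0,0,0],[0,0,0]], delta_pos=[[0,0.03,0],[0,0.06,0],[0,0.1,0],[0,0.1,0]], fingers=[1,1,1,1])

```text
time_s: 15.7
tcp_pos: [500.6, -162.1, 93.4]
orientation: [-3.141, -0.002, 0.054]
force: [1.6, 3.6, 5.8]
grip_width: 0.263
grasp_force: 58.8
```

>>> arm_command(dr=[[0,0,0],[0,0,0],[0,0,0]], delta_pos=[[0,0.03,0],[0,0.06,0],[0,0.06,0]], fingers=[1,1,1])

```text
time_s: 16.08
tcp_pos: [500.6, -162.2, 93.4]
orientation: [-3.138, -0.002, 0.053]
force: [3.7, 10.7, 7.9]
grip_width: 0.261
grasp_force: 59.1
```

Firm stop at 120 mm travel. One more light press, then relax and release.

>>> arm_command(dr=[[0,0,0],[0,0,0],[0,0,0],[0,0,0]], delta_pos=[[0,0.05,0],[0,0.05,0],[0,0,0],[0,-0.06,0]], fingers=[1,1,1,1])

```text
time_s: 16.58
tcp_pos: [500.7, -162.2, 93.4]
orientation: [3.141, -0.002, 0.055]
force: [-0.3, -2.0, 3.9]
grip_width: 0.27
grasp_force: 59.0
```

>>> arm_command(dr=[[0,0,0],[0,0,0],[0,0,0],[0,0,0],[0,0,0]], delta_pos=[[0,0,0],[0,0,0],[0,0,0],[0,0,0],[0,0,0]], fingers=[0,0,0,0,0])

```text
time_s: 17.2
tcp_pos: [499.7, -162.8, 92.0]
orientation: [-3.141, 0.0, 0.054]
force: [-0.1, 1.1, 0.5]
grip_width: 0.999
grasp_force: 0.0
```

>>> arm_command(dr=[[0,0,0],[0,0,0],[0,0,0],[0,0,0],[0,0,0]], delta_pos=[[0,0,-0.8],[0,0,-1.6],[0,0,-2.4],[0,0,-3.4],[0,0,-4.4]], fingers=[0,0,0,0,0])

```text
time_s: 17.82
tcp_pos: [499.4, -162.6, 269.2]
orientation: [-3.141, 0.0, 0.055]
force: [-0.1, -0.5, -0.3]
grip_width: 1.003
grasp_force: 0.0
```

```bash
python3 - <<'E'
from h import *
s=observe(); i=grab_frame("wrist"); t=grab_frame("scene")[150:310,150:400]
cv2.imwrite("pics/w3.png",i[:,:,::-1]); cv2.imwrite("pics/s3.png",cv2.resize(t[:,:,::-1],None,fx=3,fy=3,interpolation=cv2.INTER_CUBIC)); print(s['time_s'],s['tcp_pos'],s['force'])
o=np.array([597.5,-163]);c,q=np.cos(.055),np.sin(.055)
for n,x,y,z in [("tee",0,47,135),("handle",-100,8,128),("snug carton corners",-55,-25,110),("",55,-25,110)]:
    print(n,proj("wrist",[o[0]+c*x-q*y,o[1]+q*x+c*y,z],s))
E
```

```text
17.825 [ 499.41367327 -162.56645613  269.19788486] [-0.08856369 -0.45167702 -0.33100275]
tee [260.72242819  61.22462792]
handle [312.63076704 186.0535546 ]
snug carton corners [350.31490579 130.95410789]
 [355.06160857 -13.11760324]
```

View pics/w3.png

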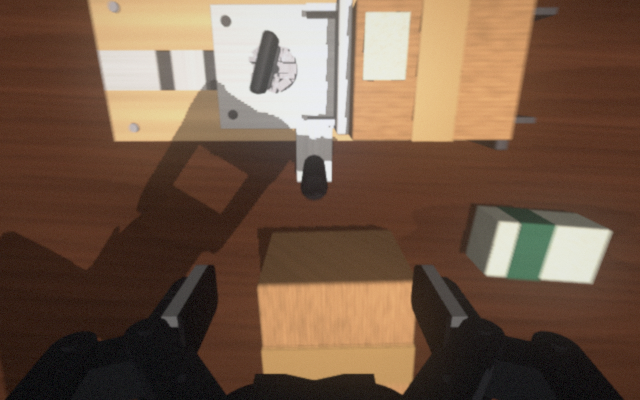

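View pics/s3.png

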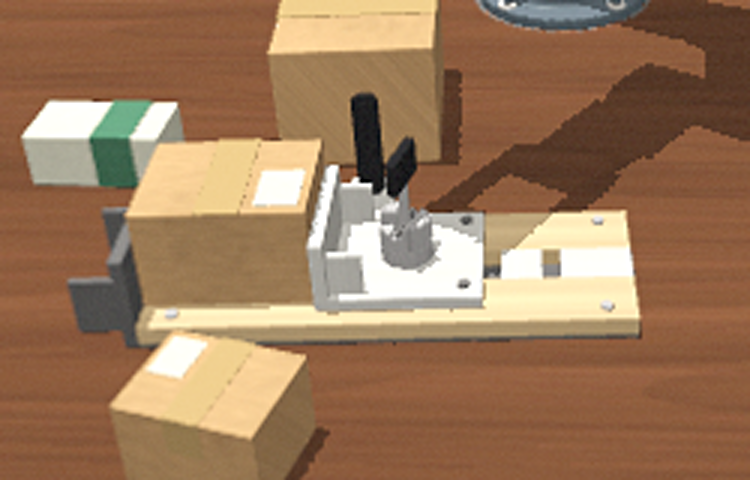

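The carton stands square between stop and end plate, with its near edge at wrist (353–515,138). The T-grip is still up and turned at (265,62), the handle top is at (313,185) as predicted, and the gripper is clear. Handing in.

```bash
python3 -c "
from cell import *
print(close_job())"
```

```text
the job is handed in; nothing more can be done
None
```

I handed the job in at about 18 s. The last pictures show the pin up in its notch and the carton square and snug against the end plate after about 120 mm of stop travel. I never touched the can, tape roll or tea box. The hand-in call gave no verdict.

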